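# Take the round pastry from its stand with tongs at the site-office desk

### The job

It is tea break in the site office: pick up the tongs by their black grips, close the tips on the round pastry and lift it a good 10 cm clear of its stand, never touching it with the fingers. Finish while still holding it up in the tongs, still, ready to be handed over; do not put it down or let go. Leave the square pastry and everything else on the desk where it is.

Things in the scene. Friction and masses are not known exactly. Their poses are not given: they have to be found in the camera images.
- tongs: steel tongs, black grip scales, lying flat, 240 mm long, about 140 g. Origin on the desk under the hinge at the heel; +x along the tongs to the tips, z up. Two linked arms move equally, spread sideways (y), centred 15 mm above the underside. A preloaded spring holds them open: squeezing at the scales takes 9 N to begin, 12 N at the pastry. Part-squeezed they press on the fingers and can be carried.
- tongs_grip (a point): point midway between the grip scales, 100 mm from the hinge, 15 mm above the underside, near the centre of mass; axes as the tongs. Scales 60 mm long (70 to 130 mm from the hinge), 30 mm tall (0 to 30 mm above the underside). Width over them here: open 60 mm, closed on the round pastry about 41 mm, shut 20 mm. 2 mm off this width takes 4 mm off the gap at the tips.
- tongs_tips (a point): point midway between the tip plates, 200 mm from the hinge, 15 mm above the underside; axes as the tongs. Each plate is 34 mm long, 24 mm tall (3 to 27 mm above the underside), 3 mm thick, a shallow upright V open towards the other, which centres a round thing. Open gap about 90 mm at mid-plate, 80 mm at the narrowest; about 96 mm outside.
- tongs_left (a joint): closing angle of each arm, rad: 0 fully open, about 0.095 closed on the round pastry (50 mm), 0.2 fully shut with nothing between
- pastry: the round pastry, a golden-brown hard-baked cake: upright cylinder 50 mm across, 32 mm high, about 50 g, same crust as the square one. Origin at the centre of its underside, z up. It lies loose near the middle of one of the two stands.
- pastry_center (a point): centre of the round pastry, 16 mm above its underside
- stand: footed white ceramic stand under the round pastry, fixed: flat top disc without rim, 110 mm across, top 30 mm above the desk. Origin at the centre of its underside, on the desk.
- stand_other: the like stand under the square pastry, fixed, same sizes and origin. The two stands may lie in either order.
- square_pastry: the square pastry, 48 x 48 x 32 mm, same crust, to be left alone. Origin at the centre of its underside.
- phone: phone lying flat, 75 x 150 x 9 mm; origin at the centre of its underside
- calculator: grey desk calculator lying flat, 110 x 160 x 18 mm; origin at the centre of its underside
- tape_measure: yellow tape measure, 65 x 62 x 35 mm; origin at the centre of its underside
- jar: glass jar with brass cap, 68 mm across, 120 mm high; origin at the centre of its underside
- bottle: bottle with a paper label and red cap, 64 mm across, 190 mm high; origin at the centre of its underside
- mug: white mug, 80 mm across, 95 mm high, handle on its +y side; origin at the centre of its underside
Mind the look-alikes: they are no part of the job. Several things look just like the phone: the one meant starts farthest to the robot's right.

How it is judged:
By the outcome, as a careful person would: the job done as asked, in the order asked, and still so for the second after the job is handed in, while the arm keeps its last pose, push and grip.
It also fails if it takes over 48 s, if anything falls off the work surface, if the arm or the gripper's body presses on something with over 40 N, if the wrist force passes 120 N, or if a joint passes its speed limit or range.

### The arm

A 6-joint arm with a two-finger parallel gripper is mounted at the origin on the work surface. World frame = base frame: x ahead of the robot, y to its left, z up, the work surface at z = 0. Lengths are in m, angles in rad, forces in N, time in s.
With the tool pointing down it reaches from about 0.3 to 0.85 m from the base axis. Payload 5.4 kg.
Tool frame: the origin (TCP) lies at the very end of the fingers, on their centre line; the grasp point (between the pads) lies 19 mm behind it (r.hold_point_z is the distance from the TCP to the grasp point, in m); x points along the fingers, z is the direction in which the jaws open and shut, and the axes are right-handed (so a half turn about x gives the same grasp; the last joint's range is limited). The gripper opens to 85 mm and grips with 20 to 120 N. Pads are 22 mm wide; open, the fingers measure 114 mm over their backs; the gripper's body (76 mm by 85 mm) begins 54 mm behind the grasp point. The pads swing forward as they close: fully open they stand 13 mm farther back than shut.
Start: joints at [1.055, 0.158, 1.597, -0, 1.386, -0.21], TCP at [0.173, 0.548, 0.231] pointing down, gripper open.
Joint ranges: [-2.91, 2.91], [-0.94, 2.29], [0.18, 2.7], [-1.29, 4.43], [0.17, 2.64], [-3, 3]. Speed limits (rad/s): [2.57, 2.57, 3.14, 3.14, 3.14, 3.14].

### API

Orientations are given as a unit quaternion [w, x, y, z].
In Python, from station import r gives the robot as it stands. The module is installed in compiled form; this text tells all that it offers.
- The arm moves only by the tool jog_arm, never from a script. Its argument "rows" is a list of rows, each a list of 3 entries, a list of its own where there are three numbers: the shift along the tool's x, y, z in m, then the turn about the tool's x in rad, then the finger opening in m, from 0 to 0.0854. A call has 1 to 12 rows; each row shifts and turns the commanded pose from where the row before left it, along the tool's axes as they then stand; what a row does not reach is not made up. A row lasts 1/12 s, in which the tool goes at most 41.7 mm and 7.16 degrees, less where a joint would pass 70% of its speed; a pose out of reach is approached as far as the arm can. A call with a gripper value outside its range is refused whole. The fingers move at their own pace and stop on an object; "newtons" is the grip in N (left out, the last holds). Time passes only in rows, so rows that do not move let the fingers close. It gives the time, the measured TCP pose, the force and the opening at its end, in the units of the state.
- r.get_state(): the state, without advancing time (a new reading comes with each control period).
- r.get_image(name): name is "side" or "top" or "wrist"; returns a dict with "image" (384x512x3 uint8, blue, green, red), "z_map" (384x512 float32, m along the optical axis (not along the pixel's ray), 0 where there is no reading), "vertical_fov" (degrees; the focal length in pixels is half the picture's height over the tangent of half this angle, whatever the lens; pixels are square), "cx", "cy" (the principal point, pixels), "cam_to_world" (4x4, takes a point from camera to world coordinates); the wrist camera has in their place "mount" (4x4, takes a point from camera to tool coordinates, whose origin is the TCP and whose axes are the tool frame's). Camera axes: x right, y down, z forward; pixel columns grow to the right and rows downward; lengths in m; the calibration is good to about 2 mm. A picture is of the moment at which its call begins: read the wrist's pose just before it.
- r.hand_in(): hands the job in, once; it reports no verdict.
The state is a dict: "time": time; "joint_pos": joint angles; "dq": joint speeds; "joint_torque": joint torques, N m; "tool_pos": TCP position; "tool_rot": TCP orientation; "ft_force": force on the tool from outside, world axes, zero at the start; "wrist_torque": the same for the moment, N m; "opening": opening from 0.0 (shut) to 1.0 (fully open).
Only numpy, scipy, OpenCV 4.12 (cv2) and the standard library are available. Lean on these libraries where they do the work, as an engineer would, in place of code of your own. Each camera call takes 0.05 s, during which the arm holds its last target. There are 200 camera calls.

## Working session

There is one attempt and no reset: what is moved stays moved. The work goes in short steps, Python scripts to look and compute and a tool call to move; the robot and the scene stay as the last step left them, time stands still between calls to the robot, and variables do not carry over. Pictures are saved under pics/ and viewed, about 8 in all and at most 12, crops included, and the job is handed in when it is done.

Besides the shell and the picture viewer there is one more tool, called after "Call:" as name(argument=value, ...), one argument or row to a line, values as JSON. jog_arm: Moves the arm, as the interface text tells. Its arguments: {"type":"object","properties":{"rows":{"type":"array","items":{"type":"array"}},"newtons":{"type":"number"}},"required":["rows"]}

```bash
mkdir -p pics
cat > h.py <<'E'
import numpy as np, cv2, math
from station import r
def cam(n):
    s=r.get_state(); d=r.get_image(n)
    if 'mount' in d:
        w,x,y,z=s['tool_rot']; T=np.eye(4)
        from scipy.spatial.transform import Rotation as R
        T[:3,:3]=R.from_quat([x,y,z,w]).as_matrix(); T[:3,3]=s['tool_pos']
        d['T']=T@np.array(d['mount'])
    else: d['T']=np.array(d['cam_to_world'])
    d['f']=d['image'].shape[0]/2/math.tan(math.radians(d['vertical_fov'])/2)
    return d
def cloud(d):
    z=d['z_map']; v,u=np.mgrid[:z.shape[0],:z.shape[1]]
    P=np.stack([(u-d['cx'])/d['f']*z,(v-d['cy'])/d['f']*z,z],-1)
    return P@d['T'][:3,:3].T+d['T'][:3,3]
def ray(d,u,v,h):
    D=d['T'][:3,:3]@np.array([(u-d['cx'])/d['f'],(v-d['cy'])/d['f'],1]); o=d['T'][:3,3]
    return o+D*(h-o[2])/D[2]
E
python3 - <<'E'
from h import *
s=r.get_state(); print({k:np.round(v,3).tolist() for k,v in s.items()}, r.hold_point_z)
a=cam('top'); b=cam('side'); 
print(np.round(a['T'],2),a['f'],a['vertical_fov']); print(np.round(b['T'],2))
cv2.imwrite('pics/top.png',cv2.resize(a['image'],(800,600)))
cv2.imwrite('pics/side.png',cv2.resize(b['image'],(800,600)))
E
```

```text
{'time': 0.0, 'joint_pos': [1.055, 0.159, 1.598, -0.0, 1.386, -0.21], 'dq': [0.0, 0.002, -0.0, -0.0, 0.002, 0.0], 'joint_torque': [0.002, -39.6, -33.144, -0.0, 0.008, 0.0], 'tool_pos': [0.173, 0.548, 0.23], 'tool_rot': [0.57, -0.418, 0.571, 0.418], 'ft_force': [0.363, 0.197, -0.248], 'wrist_torque': [-0.004, 0.017, 0.038], 'opening': 1.004} 0.0187
[[-0.01 -0.99  0.14  0.35]
 [-1.    0.01 -0.02  0.07]
 [ 0.01 -0.14 -0.99  1.3 ]
 [ 0.    0.    0.    1.  ]] 430.25839521163084 48.09701161836719
[[ 0.99 -0.12  0.12  0.42]
 [-0.17 -0.7   0.69 -0.58]
 [ 0.   -0.7  -0.71  0.73]
 [ 0.    0.    0.    1.  ]]
```

View pics/top.png

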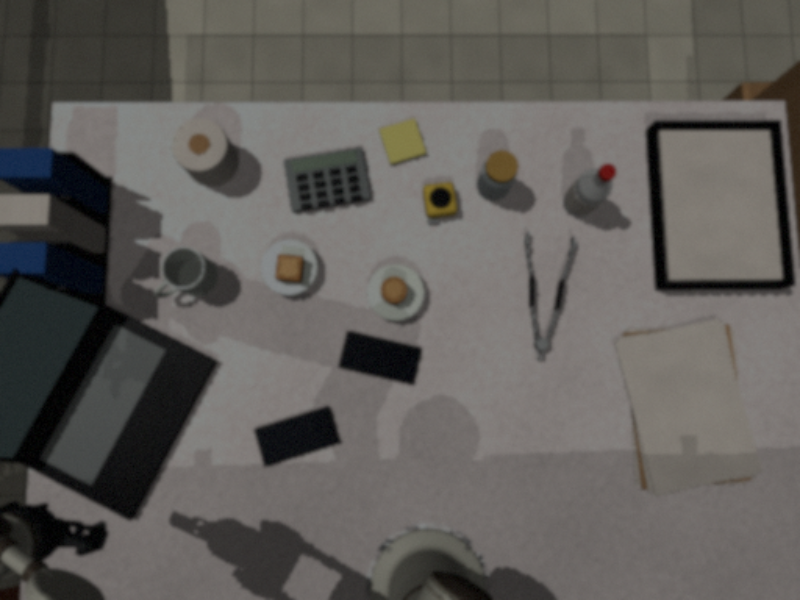

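View pics/side.png

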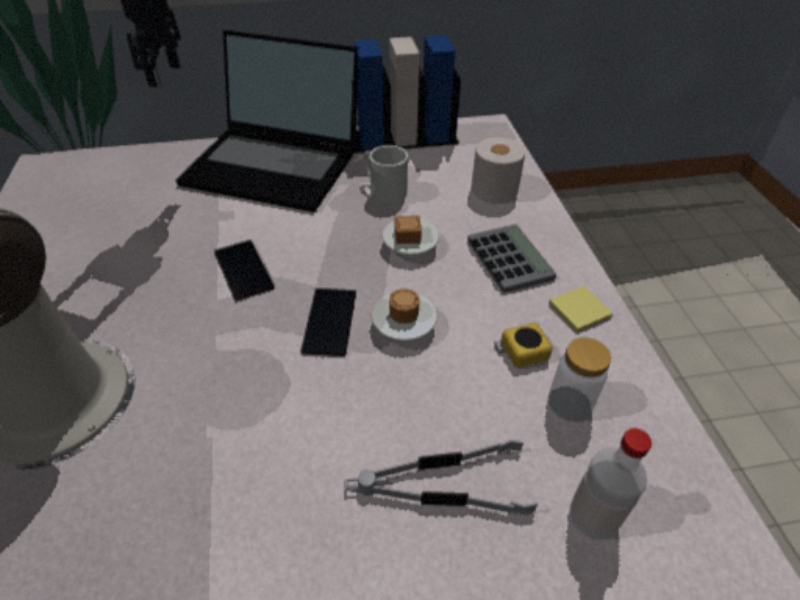

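The top view, with +x up and +y left, shows the round pastry at (395,290) on the right-hand stand. The square one is at (290,268). The tongs have their hinge at (543,345), grips at about (532,292) and (560,295), and tips pointing up at about (530,238) and (574,241). The side view agrees.

```bash
cat >> h.py <<'E'
def comps(mask,amin=15):
    n,l,st,c=cv2.connectedComponentsWithStats(mask.astype(np.uint8))
    return [(l==i,st[i,4],c[i]) for i in range(1,n) if st[i,4]>=amin]
E
python3 - <<'E'
from h import *
a=cam('top'); im=a['image']; hsv=cv2.cvtColor(im,cv2.COLOR_BGR2HSV)
k=.64
m=np.zeros(im.shape[:2],bool); m[int(240*k):int(350*k),int(515*k):int(590*k)]=1
print('black')
for _,n,c in comps((im.max(2)<50)&m,8): print(n,c.round(1),ray(a,*c,.03).round(4))
print('hinge',ray(a,543*k,345*k,.02).round(3),'tips',ray(a,530*k,240*k,.02).round(3),ray(a,574*k,241*k,.02).round(3))
m=np.zeros(im.shape[:2],bool); m[int(230*k):int(330*k),int(250*k):int(440*k)]=1
P=cloud(a)
for q,n,c in comps((hsv[...,1]>90)&(hsv[...,0]<25)&m): print('pastry',n,c.round(1),ray(a,*c,.062).round(4),np.median(P[q],0).round(3))
for q,n,c in comps((hsv[...,1]<30)&(P[...,2]>.022)&(P[...,2]<.04)&m): print('stand',n,ray(a,*c,.03).round(3))
b=cam('side');hs=cv2.cvtColor(b['image'],cv2.COLOR_BGR2HSV);Pb=cloud(b)
for q,n,c in comps((hs[...,1]>110)&(hs[...,0]<20)&(abs(Pb[...,2]-.06)<.02),40): print('side',n,c.round(),np.median(Pb[q],0).round(3))
E
```

```text
black
49 [340.1 186.2] [ 0.5487 -0.2055  0.03  ]
56 [357.9 188.1] [ 0.5426 -0.2589  0.03  ]
hinge [ 0.446 -0.226  0.02 ] tips [ 0.651 -0.208  0.02 ] [ 0.649 -0.295  0.02 ]
pastry 249 [185.3 171.5] [0.5903 0.2537 0.062 ] [0.59  0.254 0.061]
pastry 205 [252.  185.4] [0.5477 0.0591 0.062 ] [0.548 0.059 0.062]
stand 705 [0.599 0.263 0.03 ]
stand 749 [0.546 0.057 0.03 ]
side 222 [261. 146.] [0.59  0.238 0.061]
side 280 [258. 194.] [0.547 0.047 0.062]
```

```bash
cat >> h.py <<'E'
def go(p,yaw=None):
    from scipy.spatial.transform import Rotation as R
    s=r.get_state(); w,x,y,z=s['tool_rot']; M=R.from_quat([x,y,z,w]).as_matrix()
    print('t',s['time'],'pos',s['tool_pos'].round(4) if hasattr(s['tool_pos'],'round') else s['tool_pos'],'shift',(M.T@(np.array(p)-s['tool_pos'])).round(4),'j6',round(s['joint_pos'][5],2),'F',np.round(s['ft_force'],1),'op',s['opening']*.0854)
    print(M.round(3).tolist())
    if yaw is not None:  # tool z along tongs +-y
        t=np.array([-math.sin(yaw),math.cos(yaw),0])
        a=math.atan2(M[:,1]@t,M[:,2]@t)  # angle of t in yz plane from z toward y
        a=-a; a=(a+math.pi/2)%math.pi-math.pi/2; print('turn about x',round(a,4),'deg',round(math.degrees(a),1))
E
python3 -c "
from h import *
go([.5455,-.232,.17],math.radians(-6.8))"
```

```text
t 0.2 pos [0.1729 0.548  0.2307] shift [ 0.0613 -0.5901 -0.6316] j6 -0.21 F [ 0.3 -0.4  0.5] op 0.08518150072194441
[[-0.001, -0.954, 0.301], [-0.001, 0.301, 0.954], [-1.0, 0.0, -0.001]]
turn about x -0.1872 deg -10.7
```

Call:
jog_arm(
  rows=[
    [[0,-0.0268,-0.0287],0,0.0854],
    [[0,-0.0268,-0.0287],0,0.0854],
    [[0,-0.0268,-0.0287],0,0.0854],
    [[0,-0.0268,-0.0287],0,0.0854],
    [[0,-0.0268,-0.0287],0,0.0854],
    [[0,-0.0268,-0.0287],0,0.0854],
    [[0,-0.0268,-0.0287],0,0.0854],
    [[0,-0.0268,-0.0287],0,0.0854],
    [[0,-0.0268,-0.0287],0,0.0854],
    [[0,-0.0268,-0.0287],0,0.0854],
    [[0,-0.0268,-0.0287],0,0.0854],
    [[0,-0.0268,-0.0287],0,0.0854],
  ],
)

```text
time: 1.2
tool_pos: [0.3764, 0.1212, 0.2314]
tool_rot: [0.571, -0.418, 0.57, 0.418]
ft_force: [1.0, -0.4, 0.5]
opening: 1.002
```

Call:
jog_arm(
  rows=[
    [[0,-0.0268,-0.0287],0,0.0854],
    [[0,-0.0268,-0.0287],0,0.0854],
    [[0,-0.0268,-0.0287],0,0.0854],
    [[0,-0.0268,-0.0287],0,0.0854],
    [[0,-0.0268,-0.0287],0,0.0854],
    [[0,-0.0268,-0.0287],0,0.0854],
    [[0,-0.0268,-0.0287],0,0.0854],
    [[0,-0.0268,-0.0287],0,0.0854],
    [[0,-0.0268,-0.0287],0,0.0854],
    [[0,-0.0268,-0.0287],0,0.0854],
    [[0.03,0,0],-0.0936,0.0854],
    [[0.03,0,0],-0.0936,0.0854],
  ],
)

```text
time: 2.2
tool_pos: [0.5472, -0.2346, 0.1725]
tool_rot: [0.529, -0.472, 0.528, 0.468]
ft_force: [-0.2, 1.1, -0.4]
opening: 1.003
```

Run:
```python
from h import *
go([.5455,-.232,.17],math.radians(-6.8))
d=cam('wrist'); im=d['image']; cv2.imwrite('pics/w1.png',cv2.resize(im,(800,600))); print(d['T'].round(3))
for q,n,c in comps((im.max(2)<50),300): print(n,c.round(1),ray(d,*c,.03).round(4), cv2.minAreaRect(np.argwhere(q)[:,::-1].astype(np.float32)))
```

```text
t 2.2 pos [ 0.5472 -0.2346  0.1725] shift [0.0024 0.002  0.0024] j6 -2.06 F [-0.2  1.1 -0.4] op 0.08567617698659752
[[0.005, -0.993, 0.117], [-0.003, 0.117, 0.993], [-1.0, -0.005, -0.003]]
turn about x 0.0018 deg 0.1
[[ 0.116  0.947  0.3    0.471]
 [ 0.993 -0.11  -0.038 -0.225]
 [-0.003  0.302 -0.953  0.314]
 [ 0.     0.     0.     1.   ]]
1118 [500.3  23.7] [0.424  0.0083 0.03  ] ((496.0, 30.0), (60.0, 30.0), 90.0)
37800 [240.8 337. ] [ 0.7566 -0.2755  0.03  ] ((255.5, 295.0), (176.0, 511.0), 90.0)
```

View pics/w1.png

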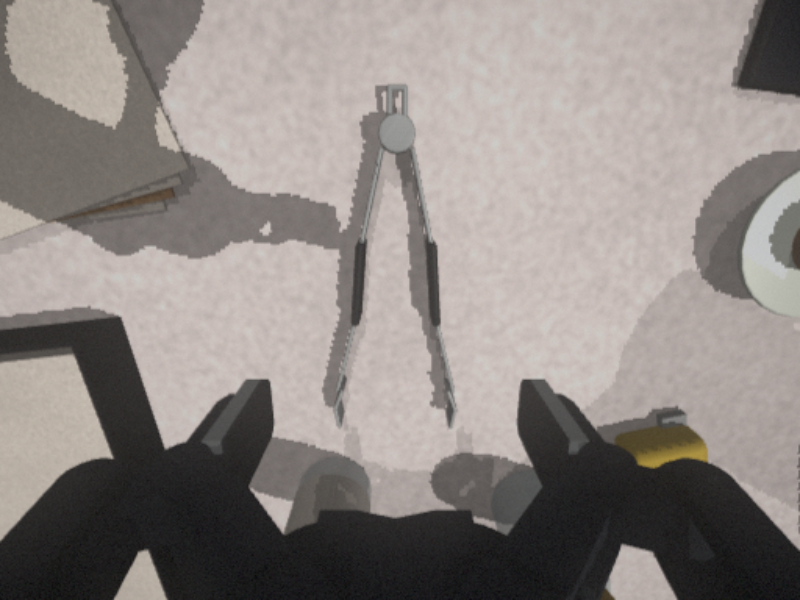

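The wrist view shows the tongs between the fingers, hinge at (397,132), scales at about (360,283) and (433,283), tip ends near (340,420) and (451,420). I'll measure the scales from this view.

Run:
```python
from h import *
d=cam('wrist'); im=d['image'];k=.64
m=np.zeros(im.shape[:2],bool); m[int(225*k):int(340*k),int(346*k):int(448*k)]=1
pts=[]
g=im.max(2)
for q,n,c in comps((g<62)&m,40):
    print(n,c.round(1),ray(d,*c,.025).round(4)); 
    v=np.argwhere(q); print('rows',v[:,0].min(),v[:,0].max(),[ray(d,np.median(v[v[:,0]==e][:,1]),e,.03).round(4).tolist() for e in (v[:,0].min(),v[:,0].max())])
h=ray(d,397*k,132*k,.03);print('hinge',h.round(4))
for u in (340,451): print(ray(d,u*k,412*k,.015).round(4))
```

```text
82 [226.3 171.2] [ 0.5247 -0.2562  0.025 ]
rows 162 185 [[0.5144, -0.2515, 0.03], [0.5385, -0.2569, 0.03]]
hinge [ 0.4433 -0.2176  0.03  ]
[ 0.6394 -0.2839  0.015 ]
[ 0.6493 -0.1977  0.015 ]
```

Run:
```python
from h import *
d=cam('wrist'); im=d['image'];k=.64
m=np.zeros(im.shape[:2],bool); m[int(225*k):int(340*k),int(346*k):int(448*k)]=1
g=im.max(2)
for q,n,c in comps((g<85)&m,40):
    v=np.argwhere(q); print(n,c.round(1),'rows',v[:,0].min(),v[:,0].max(),[ray(d,np.median(v[v[:,0]==e][:,1]),e,.03).round(4).tolist() for e in (v[:,0].min(),v[:,0].max())],ray(d,*c,.025).round(4))
for u,v in ((360,282),(433,282)): print(ray(d,u*k,v*k,.027).round(4))
```

```text
341 [224.  187.1] rows 161 216 [[0.5126, -0.2511, 0.03], [0.5722, -0.2665, 0.03]] [ 0.5411 -0.2602  0.025 ]
344 [272.  188.8] rows 160 216 [[0.5165, -0.2099, 0.03], [0.5791, -0.2096, 0.03]] [ 0.5493 -0.2086  0.025 ]
[ 0.5341 -0.252   0.027 ]
[ 0.5402 -0.2023  0.027 ]
```

Call:
jog_arm(
  rows=[
    [[0.03,0.0025,0],0,0.0854],
    [[0.035,0,0],0,0.0854],
    [[0.035,0,0],0,0.0854],
    [[0.03,0,0],0,0.0854],
    [[0.02,0,0],0,0.0854],
    [[0.01,0,0],0,0.0854],
    [[0.007,0,0],0,0.07],
    [[0,0,0],0,0.07],
    [[0,0,0],0,0.07],
    [[0,0,0],0,0.07],
  ],
  newtons=30,
)

```text
time: 3.18
tool_pos: [0.5443, -0.232, 0.0065]
tool_rot: [0.529, -0.471, 0.529, 0.468]
ft_force: [0.4, -0.4, 0.5]
opening: 0.821
```

Run:
```python
from h import *
go([.5445,-.2343,.002],math.radians(-7))
d=cam('wrist'); P=cloud(d); im=d['image'].copy()
cv2.imwrite('pics/w2.png',cv2.resize(im,(800,600)))
```

```text
t 3.1833 pos [ 0.5443 -0.232   0.0065] shift [ 0.0045 -0.0004 -0.0023] j6 -2.06 F [ 0.4 -0.4  0.5] op 0.07007546533635171
[[0.003, -0.993, 0.119], [-0.002, 0.119, 0.993], [-1.0, -0.003, -0.002]]
turn about x 0.0033 deg 0.2
```

View pics/w2.png

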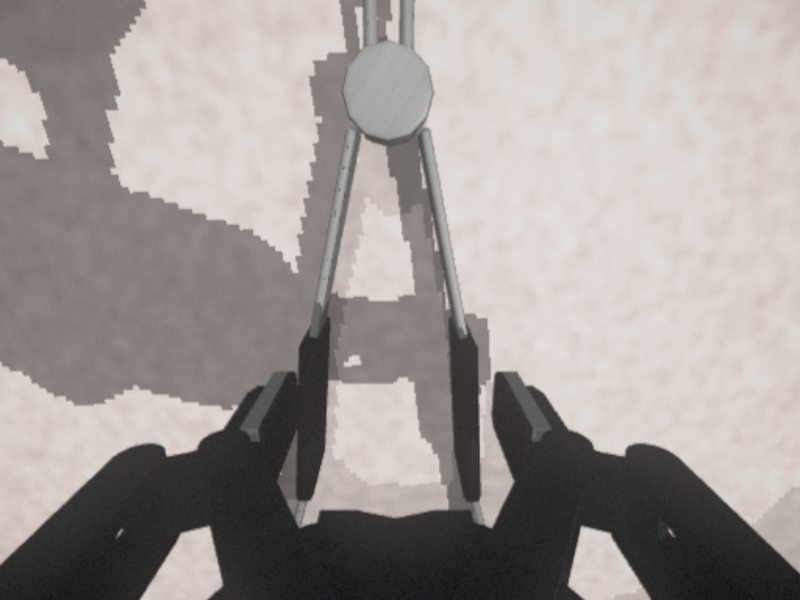

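Call:
jog_arm(
  rows=[
    [[0.003,0,-0.0023],0,0.07],
    [[0.0025,0,0],0,0.064],
    [[0,0,0],0,0.062],
    [[0,0,0],0,0.06],
    [[0,0,0],0,0.058],
    [[0,0,0],0,0.056],
    [[0,0,0],0,0.056],
    [[0,0,0],0,0.056],
    [[0,0,0],0,0.056],
    [[0,0,0],0,0.056],
  ],
  newtons=30,
)

```text
time: 4.07
tool_pos: [0.5431, -0.2336, -0.0003]
tool_rot: [0.529, -0.47, 0.529, 0.469]
ft_force: [-1.0, 1.9, 5.4]
opening: 0.657
```

Run:
```python
from h import *
go([.5445,-.2343,.002],math.radians(-7))
d=cam('wrist'); im=d['image'].copy()
cv2.imwrite('pics/w3.png',cv2.resize(im,(800,600)))
```

```text
t 4.0667 pos [ 5.431e-01 -2.336e-01 -3.000e-04] shift [-0.0023 -0.0015 -0.0005] j6 -2.06 F [-1.   1.9  5.4] op 0.056085134233300964
[[0.001, -0.993, 0.118], [-0.001, 0.118, 0.993], [-1.0, -0.001, -0.001]]
turn about x 0.0036 deg 0.2
```

View pics/w3.png

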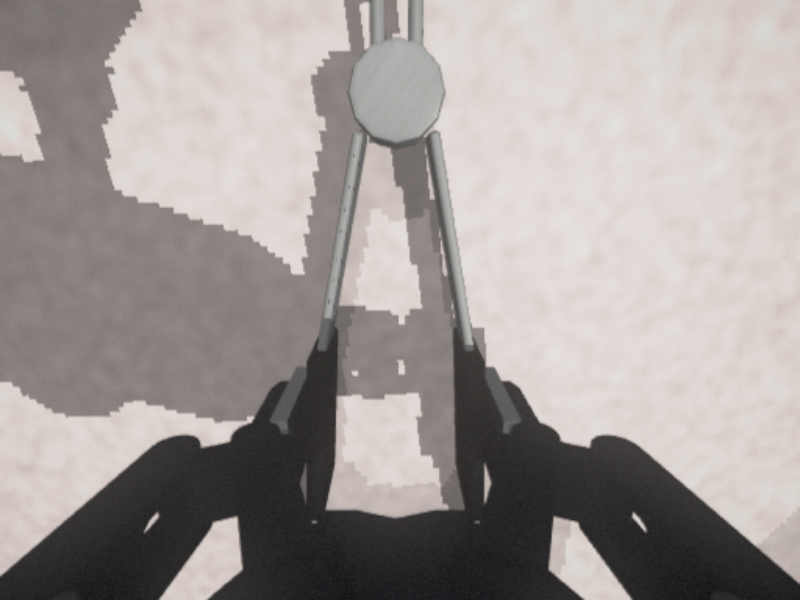

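Image: the pads are against both scales, and the arms are slightly squeezed. Next I'll lift.

Call:
jog_arm(
  rows=[
    [[-0.005,0,0],0,0.056],
    [[-0.01,0,0],0,0.056],
    [[-0.02,0,0],0,0.056],
    [[-0.025,0,0],0,0.056],
    [[-0.025,0,0],0,0.056],
    [[-0.025,0,0],0,0.056],
    [[-0.02,0,0],0,0.056],
    [[-0.01,0,0],0,0.056],
    [[0,0,0],0,0.056],
    [[0,0,0],0,0.056],
  ],
)

```text
time: 4.95
tool_pos: [0.5423, -0.2332, 0.1386]
tool_rot: [0.529, -0.469, 0.529, 0.47]
ft_force: [0.4, 0.4, -2.3]
opening: 0.659
```

Run:
```python
from h import *
# tips above pastry: grip = pastry - .1*(cos,sin)(-7deg)
go([.546-.0993,.058+.0122,.14],math.radians(-7))
d=cam('wrist'); P=cloud(d); im=d['image']
T=np.array(r.get_state()['tool_pos']); u=np.array([math.cos(-.122),math.sin(-.122)])
q=(P[...,2]>.06)&(d['z_map']>0)
s=(P[...,:2]-T[:2])@u
for a in (-.13,-.11,-.09,-.07,-.05,-.03,-.015): 
    w=q&(abs(s-a)<.008)&(abs((P[...,:2]-T[:2])@[-u[1],u[0]])<.04); print(a,w.sum(),np.percentile(P[...,2][w],[5,50,95]).round(4) if w.any() else '',np.median(P[w],0).round(4))
b=cam('side'); Q=cloud(b); g=b['image']
t=(Q-np.r_[T[:2],0])[...,:2]@u; w=(t>.06)&(t<.14)&(Q[...,2]>.05)&(abs((Q-np.r_[T[:2],0])[...,:2]@[-u[1],u[0]])<.06)
for a in (.07,.08,.09,.1,.11,.12): 
    ww=w&(abs(t-a)<.006); print('side',a,ww.sum(),np.percentile(Q[...,2][ww],[5,50,95]).round(4) if ww.any() else '')
cv2.imwrite('pics/s2.png',cv2.resize(g[200:384,180:436],(768,552),interpolation=cv2.INTER_CUBIC))
```

```text
t 4.95 pos [ 0.5423 -0.2332  0.1386] shift [-0.0014  0.1309  0.2899] j6 -2.06 F [ 0.4  0.4 -2.3] op 0.05626155310105006
[[-0.0, -0.993, 0.118], [0.0, 0.118, 0.993], [-1.0, 0.0, 0.0]]
turn about x 0.0036 deg 0.2
-0.13 0  [nan nan nan]
-0.11 780 [0.1536 0.1552 0.1684] [ 0.4325 -0.2203  0.1552]
-0.09 2615 [0.1613 0.168  0.1692] [ 0.4518 -0.2224  0.168 ]
-0.07 760 [0.1487 0.1616 0.163 ] [ 0.4719 -0.214   0.1616]
-0.05 656 [0.1486 0.1618 0.1631] [ 0.4917 -0.2124  0.1618]
-0.03 764 [0.1486 0.1619 0.1672] [ 0.5142 -0.2107  0.1619]
-0.015 18025 [0.1654 0.2199 0.2352] [ 0.5286 -0.232   0.2199]
side 0.07 84 [0.1452 0.1541 0.1617]
side 0.08 83 [0.1459 0.1556 0.1615]
side 0.09 99 [0.1443 0.1565 0.1645]
side 0.1 109 [0.1426 0.1555 0.1647]
side 0.11 106 [0.1421 0.1543 0.1644]
side 0.12 67 [0.1431 0.1547 0.1647]
  return _methods._mean(a, axis=axis, dtype=dtype,
  ret = um.true_divide(
```

View pics/s2.png

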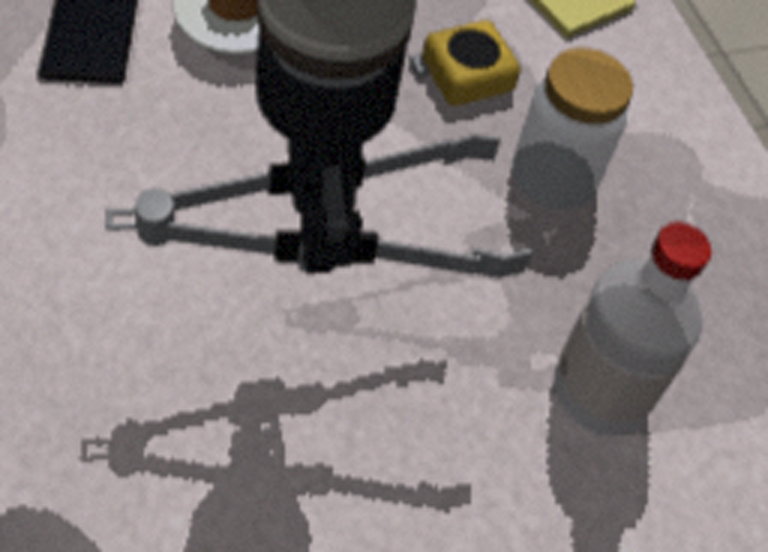

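Tongs are held level and open, with the centre about 15 mm above the TCP height. I'll carry them over the pastry.

Call:
jog_arm(
  rows=[
    [[0,0.004,0.008],0,0.056],
    [[0,0.007,0.015],0,0.056],
    [[0,0.01,0.021],0,0.056],
    [[0,0.012,0.026],0,0.056],
    [[0,0.0125,0.027],0,0.056],
    [[0,0.0125,0.027],0,0.056],
    [[0,0.0125,0.027],0,0.056],
    [[0,0.0125,0.027],0,0.056],
    [[0,0.0125,0.027],0,0.056],
    [[0,0.0125,0.027],0,0.056],
    [[0,0.0115,0.025],0,0.056],
    [[0,0.008,0.017],0,0.056],
  ],
)

```text
time: 6.05
tool_pos: [0.4459, 0.0564, 0.1374]
tool_rot: [0.528, -0.469, 0.529, 0.471]
ft_force: [0.1, -0.1, 0.2]
opening: 0.654
```

Call:
jog_arm(
  rows=[
    [[0,0.005,0.01],0,0.056],
    [[0,0.002,0.006],0,0.056],
    [[0,0,0],0,0.056],
    [[0,0,0],0,0.056],
  ],
)

```text
time: 6.38
tool_pos: [0.4434, 0.0702, 0.1386]
tool_rot: [0.529, -0.47, 0.529, 0.469]
ft_force: [0.1, -0.3, -0.8]
opening: 0.654
```

Run:
```python
from h import *
go([.4428,.0707,.138],math.radians(-7))
a=cam('top'); b=cam('side')
A=a['image'][120:250,190:330]; B=b['image'][120:260,180:330]
cv2.imwrite('pics/tb.png',np.hstack([cv2.resize(x,(400,375),interpolation=cv2.INTER_CUBIC) for x in (A,B)]))
T=np.array(r.get_state()['tool_pos']); u=np.array([math.cos(-.122),math.sin(-.122)]);n=np.array([-u[1],u[0]])
for d in (a,b):
    Q=cloud(d); hs=cv2.cvtColor(d['image'],cv2.COLOR_BGR2HSV)
    t=(Q[...,:2]-T[:2])@u; l=(Q[...,:2]-T[:2])@n
    for c in (.07,.08,.09,.1,.105,.11,.115,.12,.125,.13):
        w=(Q[...,2]>.12)&(Q[...,2]<.18)&(abs(t-c)<.004)&(abs(l)<.06)
        if w.any(): print(c,w.sum(),'L',l[w&(l>0)].round(3)[:3], 'R',l[w&(l<0)].round(3)[:3],np.median(Q[...,2][w]).round(3))
    w=(hs[...,1]>100)&(hs[...,0]<22)&(abs(Q[...,2]-.062)<.006)&(abs(t-.1)<.06)&(abs(l)<.06)
    print('pastry top',w.sum(),np.median(Q[w],0).round(4),Q[w].min(0).round(3),Q[w].max(0).round(3),'t,l',np.median(t[w]).round(4),np.median(l[w]).round(4))
```

```text
t 6.3833 pos [0.4434 0.0702 0.1386] shift [0.0006 0.0007 0.0005] j6 -1.57 F [ 0.1 -0.3 -0.8] op 0.05587378558177987
[[-0.0, -0.993, 0.118], [-0.0, 0.118, 0.993], [-1.0, 0.0, -0.0]]
turn about x 0.0036 deg 0.2
0.08 2 L [0.041] R [-0.038] 0.159
0.09 14 L [0.042 0.039 0.039] R [-0.036 -0.037 -0.034] 0.162
0.1 6 L [0.042 0.043] R [-0.041 -0.038 -0.041] 0.166
0.105 5 L [0.043 0.043] R [-0.04  -0.04  -0.041] 0.164
0.11 9 L [0.044 0.041 0.044] R [-0.04 -0.04 -0.04] 0.165
0.115 11 L [0.042 0.042 0.04 ] R [-0.039 -0.039 -0.037] 0.165
0.12 8 L [0.042 0.042 0.04 ] R [-0.039 -0.037 -0.039] 0.16
pastry top 116 [0.5549 0.059  0.062 ] [0.543 0.039 0.057] [0.571 0.079 0.068] t,l 0.1116 0.0027
0.07 37 L [0.036 0.037 0.035] R [-0.036 -0.038 -0.038] 0.154
0.08 44 L [0.038 0.035 0.037] R [-0.037 -0.039 -0.038] 0.156
0.09 44 L [0.04  0.038 0.036] R [-0.039 -0.04  -0.039] 0.155
0.1 55 L [0.041 0.039 0.041] R [-0.039 -0.041 -0.044] 0.155
0.105 57 L [0.043 0.041 0.041] R [-0.042 -0.041 -0.045] 0.155
0.11 61 L [0.041 0.043 0.042] R [-0.041 -0.044 -0.043] 0.155
0.115 57 L [0.04  0.039 0.038] R [-0.039 -0.039 -0.043] 0.154
0.12 41 L [0.038 0.038 0.04 ] R [-0.039 -0.043 -0.043] 0.154
0.125 9 L [0.04  0.04  0.038] R [-0.04] 0.155
pastry top 214 [0.549  0.0539 0.0621] [0.526 0.033 0.056] [0.572 0.08  0.066] t,l 0.1061 -0.0034
```

View pics/tb.png

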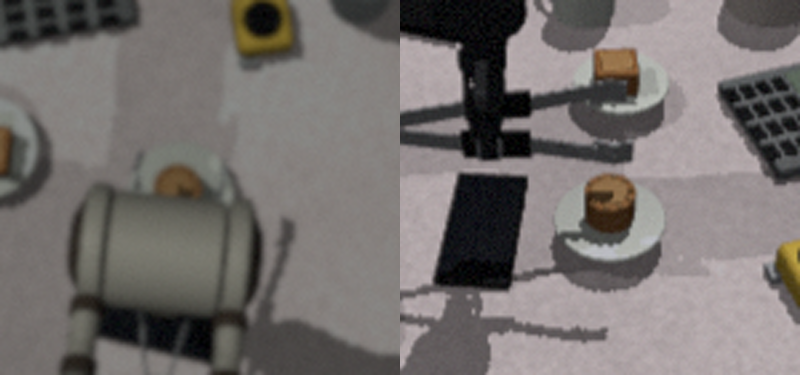

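Side view: the open tips straddle the round pastry laterally, and the measured offset along the tongs is about 1 mm. I'll descend now.

Call:
jog_arm(
  rows=[
    [[0.006,0,0],0,0.056],
    [[0.012,0,0],0,0.056],
    [[0.015,0,0],0,0.056],
    [[0.015,0,0],0,0.056],
    [[0.015,0,0],0,0.056],
    [[0.015,0,0],0,0.056],
    [[0.012,0,0],0,0.056],
    [[0.008,0,0],0,0.056],
    [[0.0055,0,0],0,0.056],
    [[0,0,0],0,0.056],
    [[0,0,0],0,0.056],
  ],
)

```text
time: 7.4
tool_pos: [0.4435, 0.0704, 0.0354]
tool_rot: [0.529, -0.469, 0.529, 0.469]
ft_force: [-0.4, 0.3, -1.5]
opening: 0.657
```

Run:
```python
from h import *
go([.4434,.0702,.035],math.radians(-7))
b=cam('side'); B=b['image'][130:250,170:320]
cv2.imwrite('pics/s3.png',cv2.resize(B,(750,600),interpolation=cv2.INTER_CUBIC))
T=np.array(r.get_state()['tool_pos']); u=np.array([math.cos(-.122),math.sin(-.122)]);n=np.array([-u[1],u[0]])
Q=cloud(b);hs=cv2.cvtColor(b['image'],cv2.COLOR_BGR2HSV)
t=(Q[...,:2]-T[:2])@u; l=(Q[...,:2]-T[:2])@n
w=(hs[...,1]>100)&(hs[...,0]<22)&(abs(Q[...,2]-.062)<.004)&(abs(t-.1)<.06)&(abs(l)<.06)
print('pastry',w.sum(),np.percentile(t[w],[1,99]).round(3),np.percentile(l[w],[1,99]).round(3))
w=(hs[...,1]<60)&(Q[...,2]>.036)&(Q[...,2]<.07)&(abs(t-.1)<.035)&(abs(l)<.06)
for sg in (1,-1):
    k=w&(l*sg>.0); print(sg,k.sum(),np.percentile(t[k],[2,98]).round(3),np.percentile(l[k],[2,50,98]).round(3),np.percentile(Q[...,2][k],[2,98]).round(3))
```

```text
t 7.4 pos [0.4435 0.0704 0.0354] shift [ 0.0004  0.0001 -0.0002] j6 -1.56 F [-0.4  0.3 -1.5] op 0.056069749959018415
[[0.0, -0.993, 0.119], [-0.0, 0.119, 0.993], [-1.0, -0.0, -0.0]]
turn about x 0.0032 deg 0.2
pastry 214 [0.083 0.128] [-0.023  0.023]
1 106 [0.065 0.121] [0.021 0.037 0.042] [0.044 0.063]
-1 152 [0.066 0.121] [-0.045 -0.042 -0.005] [0.039 0.063]
```

View pics/s3.png

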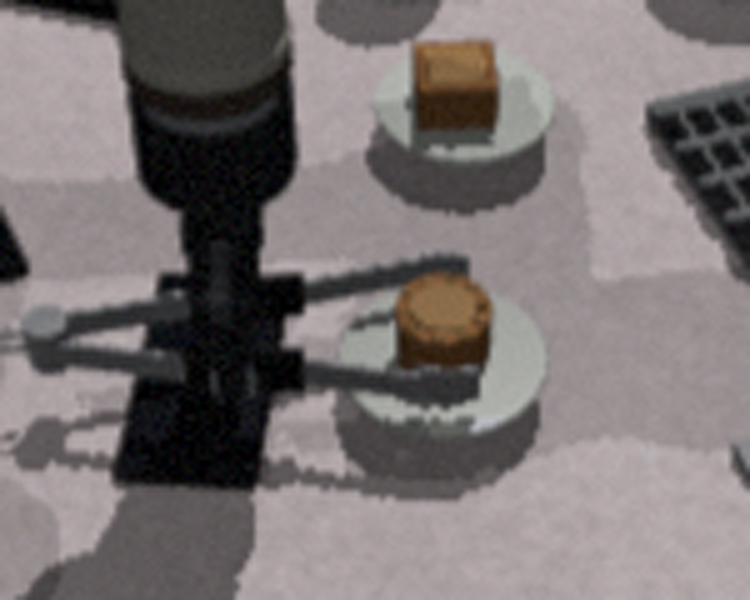

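The tips straddle the pastry, and no finger is near it. I'll close gently.

Call:
jog_arm(
  rows=[
    [[0,0,0],0,0.053],
    [[0,0,0],0,0.051],
    [[0,0,0],0,0.049],
    [[0,0,0],0,0.047],
    [[0,0,0],0,0.045],
    [[0,0,0],0,0.043],
    [[0,0,0],0,0.041],
    [[0,0,0],0,0.038],
    [[0,0,0],0,0.034],
    [[0,0,0],0,0.03],
    [[0,0,0],0,0.03],
    [[0,0,0],0,0.03],
  ],
  newtons=40,
)

```text
time: 8.45
tool_pos: [0.4433, 0.0706, 0.0353]
tool_rot: [0.529, -0.469, 0.529, 0.469]
ft_force: [0.4, 0.1, -0.3]
opening: 0.47
```

Run:
```python
from h import *
go([.4434,.0702,.035],math.radians(-7))
b=cam('side'); B=b['image'][130:250,170:320]
cv2.imwrite('pics/s4.png',cv2.resize(B,(750,600),interpolation=cv2.INTER_CUBIC))
```

```text
t 8.45 pos [0.4433 0.0706 0.0353] shift [ 0.0003 -0.0002 -0.0004] j6 -1.56 F [ 0.4  0.1 -0.3] op 0.040148792891254455
[[-0.0, -0.993, 0.118], [0.0, 0.118, 0.993], [-1.0, 0.0, 0.0]]
turn about x 0.0035 deg 0.2
```

View pics/s4.png

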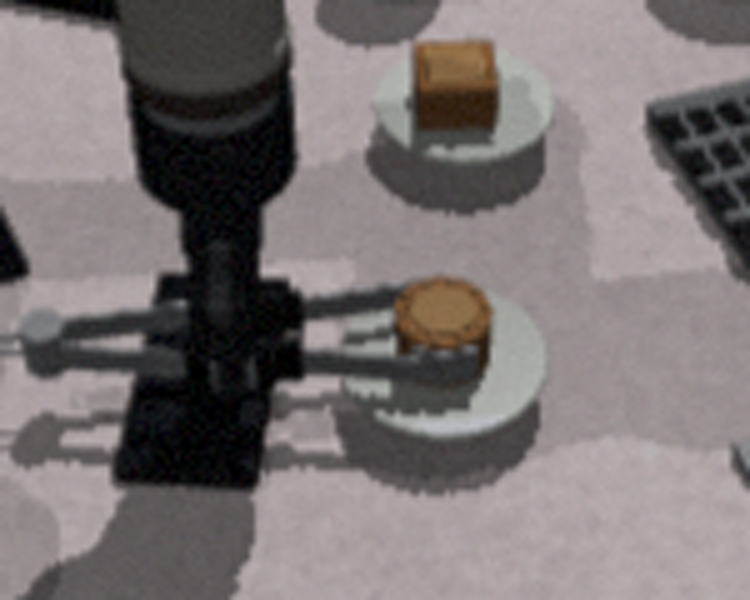

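Fingers stopped at 40 mm, where about 41 mm was expected, and the plates are on the pastry. I'll lift 14 cm gently.

Call:
jog_arm(
  rows=[
    [[-0.003,0,0],0,0.03],
    [[-0.006,0,0],0,0.03],
    [[-0.01,0,0],0,0.03],
    [[-0.013,0,0],0,0.03],
    [[-0.015,0,0],0,0.03],
    [[-0.015,0,0],0,0.03],
    [[-0.015,0,0],0,0.03],
    [[-0.015,0,0],0,0.03],
    [[-0.015,0,0],0,0.03],
    [[-0.015,0,0],0,0.03],
    [[-0.013,0,0],0,0.03],
    [[-0.01,0,0],0,0.03],
  ],
)

```text
time: 9.5
tool_pos: [0.4438, 0.0705, 0.1825]
tool_rot: [0.529, -0.47, 0.528, 0.469]
ft_force: [0.4, -0.0, -1.8]
opening: 0.472
```

Call:
jog_arm(
  rows=[
    [[-0.006,0,0],0,0.03],
    [[-0.003,0,0],0,0.03],
    [[0,0,0],0,0.03],
    [[0,0,0],0,0.03],
    [[0,0,0],0,0.03],
    [[0,0,0],0,0.03],
    [[0,0,0],0,0.03],
    [[0,0,0],0,0.03],
    [[0,0,0],0,0.03],
    [[0,0,0],0,0.03],
  ],
)

```text
time: 10.33
tool_pos: [0.4432, 0.0706, 0.1892]
tool_rot: [0.529, -0.469, 0.529, 0.47]
ft_force: [0.6, 0.1, -3.0]
opening: 0.469
```

Run:
```python
from h import *
go([.4434,.0702,.189],math.radians(-7))
for i in range(2):
    b=cam('side'); Q=cloud(b);hs=cv2.cvtColor(b['image'],cv2.COLOR_BGR2HSV)
    w=(hs[...,1]>100)&(hs[...,0]<22)&(Q[...,2]>.13)&(abs(Q[...,0]-.548)<.06)&(abs(Q[...,1]-.057)<.06)
    print(w.sum(),np.percentile(Q[w],[2,50,98],axis=0).round(3).tolist(),np.abs(r.get_state()['dq']).max())
cv2.imwrite('pics/s5.png',cv2.resize(b['image'],(800,600)))
```

```text
t 10.3333 pos [0.4432 0.0706 0.1892] shift [ 0.0002 -0.0002 -0.0004] j6 -1.56 F [ 0.6  0.1 -3. ] op 0.04008801950862257
[[-0.0, -0.993, 0.118], [0.0, 0.118, 0.993], [-1.0, 0.0, 0.0]]
turn about x 0.0035 deg 0.2
259 [[0.526, 0.033, 0.204], [0.548, 0.051, 0.216], [0.569, 0.074, 0.218]] 0.0009582170852657939
258 [[0.526, 0.033, 0.201], [0.548, 0.051, 0.216], [0.569, 0.074, 0.218]] 0.0018605333579196999
```

View pics/s5.png

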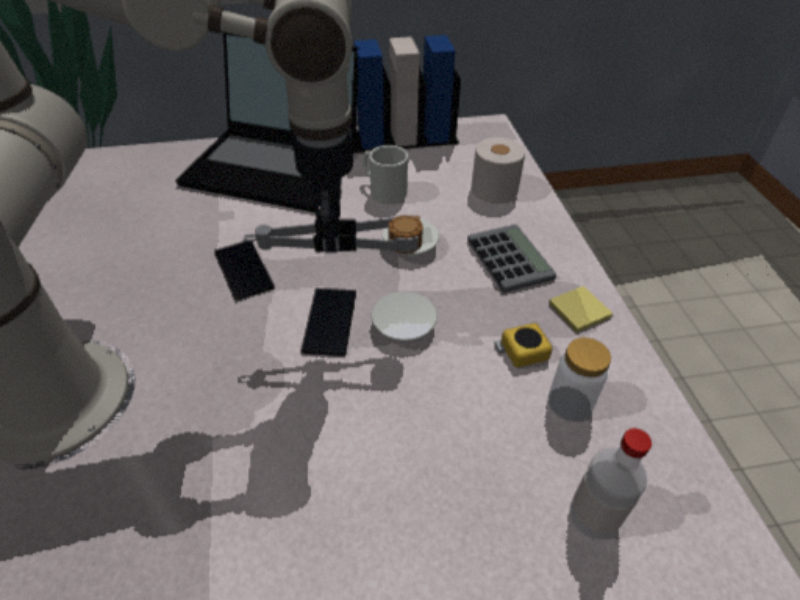

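The pastry is held in the tips with its top at z = 0.216, so it is about 15 cm clear of the stand. The stand is empty and the other things haven't moved.

```bash
python3 -c "
from station import r
print(r.hand_in())"
```

```text
the job is handed in; nothing more can be done
None
```

The arm is holding the round pastry up in the tongs, about 15 cm above its stand, and I handed the job in at about 10.4 s of the 48 s allowed.

- **What I did:** I gripped the tongs by the black scales with a slight squeeze and carried them level over the pastry. I then lowered the open tips around it, closed on it with a 40 N grip and lifted straight up. The fingers stayed on the scales, about 10 cm from the pastry.
- **Last checks:**
  - The opening held at 40 mm, against about 41 mm expected on the pastry.
  - Two readings put the pastry top at z = 0.216 m both times, and joint speeds were close to zero.
  - The wrist carried about 3 N, where I expected about 1.9 N for the tongs and pastry; readings with nothing held were off by up to about 1 N.
  - In the last picture the stand is empty, and the phones and the other things I could see look unmoved. The held pastry hides the square pastry on its stand in that view.
- **Disagreements:** Early position estimates of the pastry differed by about 1 cm between the top and side cameras. I used the edges seen in the side view, and these put the pastry within 1 mm of the middle of the tip plates. The wrist showed a brief 5.4 N upward push while the fingers closed on the scales, and it was gone after the lift. No check failed.

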